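Re-rack filter modules by size

TASK

Move the four filter modules from the test rack into the empty carrying rack, one to a slot, in order of length: the longest (four jacks) in the slot next to the handle, then the next longest, down to the shortest (one jack) at the far end. Stand each one upright on the slot's floor, lined up with its slot and centred front to back, without laying any module over on the way, and leave the solder spool between the racks where it stands.

Things in the scene. Friction and masses are not known exactly. Their poses are not given: they have to be found in the camera images.
- module1: Filter module: loose upright aluminium box, 30 mm long (its x), 22 thick (y), 70 high, with one round jack in a line on top (3 mm proud, not solid); 0.1 to 0.3 kg. Origin: centre of underside, z up. Starts in a test rack slot, x within 0.1 rad of the rack's x. Grasp from above across its length, by the two ends: no room for fingers at the flat sides. Either way round is right.
- module2: Filter module: loose upright aluminium box, 42 mm long (its x), 22 thick (y), 70 high, with two round jacks in a line on top (3 mm proud, not solid); 0.1 to 0.3 kg. Origin: centre of underside, z up. Starts in a test rack slot, x within 0.1 rad of the rack's x. Grasp from above across its length, by the two ends: no room for fingers at the flat sides. Either way round is right.
- module3: Filter module: loose upright aluminium box, 54 mm long (its x), 22 thick (y), 70 high, with three round jacks in a line on top (3 mm proud, not solid); 0.1 to 0.3 kg. Origin: centre of underside, z up. Starts in a test rack slot, x within 0.1 rad of the rack's x. Grasp from above across its length, by the two ends: no room for fingers at the flat sides. Either way round is right.
- module4: Filter module: loose upright aluminium box, 66 mm long (its x), 22 thick (y), 70 high, with four round jacks in a line on top (3 mm proud, not solid); 0.1 to 0.3 kg. Origin: centre of underside, z up. Starts in a test rack slot, x within 0.1 rad of the rack's x. Grasp from above across its length, by the two ends: no room for fingers at the flat sides. Either way round is right.
- test_rack: Black plastic rack, on the left or right, with the modules in mixed order, one per slot; no end blocks. 96 mm deep (x), 206 wide (y, along the row). Fixed. Floor 12 mm thick; five grey ribs, tops at z 32, bound four like slots open at front and back, 34 wide, centred at x 0, y -60, -20, +20, +60. Origin: centre of underside, on the table, z up.
- carry_rack: The other black plastic rack, empty, with an aluminium block 12 mm thick, 30 high at each end of the row, one bearing the handle. 96 mm deep (x), 206 wide (y, along the row). Fixed. Floor 12 mm thick; five grey ribs, tops at z 32, bound four like slots open at front and back, 34 wide, centred at x 0, y -60, -20, +20, +60. Origin: centre of underside, on the table, z up.
- handle_end: The carrying rack's end block that bears the handle: an aluminium block 80 x 12 x 30 mm with a black handle bar over it, 80 mm long and 16 mm thick on two posts, its top 62 mm above the block's underside (74 mm above the table). Fixed on the rack's floor at the rack's y = +95 mm or -95 mm, either end. Origin at the centre of the block's underside.
- spool: Loose spool of solder wire with blue flanges, 48 mm in diameter, 38 mm high, standing upright on the table between the two racks. Origin at the centre of its underside. A bystander: leave it where it is.
Mind the look-alikes: they are no part of the job. What is shaped like the carry_rack but pink is not meant. What is shaped like the module4 but turquoise is not meant.

How it is judged:
By the outcome, as a careful person would: the job done as asked, in the order asked, and still so for the second after the job is handed in, with the robot touching nothing.
It also fails if it takes over 112 s, if anything falls off the work surface, if the arm or the gripper's body presses on something with over 40 N, if the wrist force passes 120 N, or if a joint passes its speed limit or range.

ROBOT

A 7-joint arm with a two-finger parallel gripper is mounted at the origin on the work surface. World frame = base frame: x ahead of the robot, y to its left, z up, the work surface at z = 0. Lengths are in m, angles in rad, forces in N, time in s.
With the tool pointing down it reaches from about 0.4 to 0.9 m from the base axis. Payload 5.5 kg.
Tool frame: the origin (TCP) lies midway between the tips of the shut fingers; the grasp point (between the pads) lies 19 mm behind it (manip.grip_depth is the distance from the TCP to the grasp point, in m); z points along the fingers, y is the line along which they close (so a half turn about z gives the same grasp; the last joint's range is limited). The gripper opens to 92 mm and grips with 3 to 60 N. Pads are 19 mm wide; open, the fingers measure 130 mm over their backs; the gripper's body (75 mm by 190 mm) begins 47 mm behind the grasp point.
Start: joints at [1.49, 0.501, -0.427, 1.55, 0.221, 1.138, -0.21], TCP at [0.219, -0.612, 0.227] pointing down, gripper open.
Joint ranges: [-2.88, 2.88], [-0.31, 2.03], [-1.54, 1.56], [0.2, 2.42], [-1.41, 4.55], [0.19, 2.02], [-2.57, 2.57]. Speed limits (rad/s): [2.57, 2.57, 3.14, 3.14, 3.14, 3.14, 3.14].

INTERFACE

Orientations are given as a unit quaternion [x, y, z, w].
In Python, from bench import manip, effector, viewer gives the robot as it stands. Calls block until the motion is done:
- manip.move_pose(position, orientation): joint-space move of the TCP to a pose.
- manip.servo_line(position, ori=None, vel=0.15): straight line of the TCP; ori=None keeps the orientation; vel is the mean speed in m/s.
- manip.movej(angles): joint-space move.
- effector.open_jaws() and effector.close(f_grip=None): open the fingers fully, or close them until they stop; f_grip is the grip in N (None keeps the last).
- manip.sleep(seconds).
- manip.solve_ik(position, orientation): joint angles nearest the present ones, or None.
- viewer.get_image(name): name is "scene" or "side" or "wrist"; returns the picture (480x640x3 uint8, red, green, blue); there is no depth.
- viewer.get_calibration(name): a dict with "vfov" (degrees; the focal length in pixels is half the picture's height over the tangent of half this angle, whatever the lens; pixels are square), "cx", "cy" (the principal point, pixels), "eye" and "attitude" of the camera in the world. Camera axes: x right, y down, z forward; pixel columns grow to the right and rows downward; lengths in m; the calibration is good to about 2 mm. A picture is of the moment at which its call begins: read the wrist's pose just before it. get_calibration takes no time and is no camera call; for the wrist camera it gives the pose at the moment of the call.
A pose or a line that the arm cannot do raises manip.PlanningError and nothing moves.
- manip.hand_in(): hands the job in; it is judged then, once.
Readings, each from a call of its own:
- manip.current_clock(): time.
- manip.current_q(): joint angles.
- manip.current_joint_velocities(): joint speeds.
- manip.current_tau(): joint torques, N m.
- manip.current_tool_pos(): TCP position.
- manip.current_tcp_rot(): TCP orientation.
- manip.current_force(): force on the tool from outside, world axes, zero at the start.
- manip.current_wrist_torque(): the same for the moment, N m.
- manip.current_finger_gap(): finger opening in m.
- manip.current_gripper_force(): force on a finger pad.
Only numpy, scipy, OpenCV 4.12 (cv2) and the standard library are available. Lean on these libraries where they do the work, as an engineer would, in place of code of your own. Each camera call takes 0.05 s, during which the arm holds its last target. There are 200 camera calls.

## Working session

There is one attempt and no reset: what is moved stays moved. The work goes in short steps, each a Python script; the robot and the scene stay as the last script left them, time stands still between calls to the robot, and variables do not carry over. Pictures are saved under pics/ and viewed, at most 14 in all, crops included, and the job is handed in when it is done.

```bash
ls; mkdir -p pics; python3 - <<'E'
from bench import manip, effector, viewer
import cv2
for n in ("scene","side"):
    cv2.imwrite(f"pics/{n}0.png", viewer.get_image(n)[:,:,::-1])
for n in ("scene","side","wrist"):
    print(n,viewer.get_calibration(n))
print(manip.current_tool_pos(),manip.current_tcp_rot(),manip.current_clock(),manip.grip_depth)
E
```

```text
pics
scene {'vfov': 46.29748435534388, 'cx': 310.71131057718304, 'cy': 241.56228893278055, 'eye': array([ 0.99160682, -0.54894531,  0.61167971]), 'attitude': array([ 0.82277932,  0.34688069, -0.16399366, -0.41930187])}
side {'vfov': 46.19468839378061, 'cx': 315.82802002051193, 'cy': 240.40228900197076, 'eye': array([-0.12922842, -0.50627538,  0.54181867]), 'attitude': array([ 0.80098886, -0.37061895,  0.19353603, -0.42848833])}
wrist {'vfov': 60.50449426334661, 'cx': 317.0576009748875, 'cy': 239.7610334633397, 'eye': array([ 0.29448835, -0.58538996,  0.38349715]), 'attitude': array([ 0.8086541 , -0.56878099, -0.08702565,  0.12244701])}
[ 0.21882026 -0.61138038  0.22579072] [ 9.85258631e-01  1.71069170e-01 -1.37099785e-04 -8.65861948e-04] 0.1 0.0188
```

View pics/scene0.png

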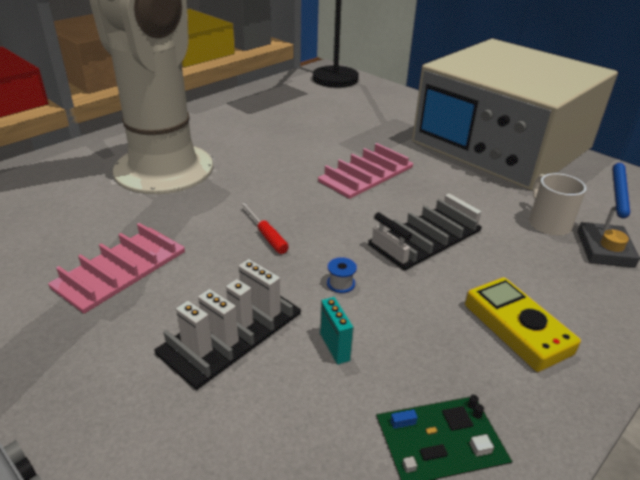

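View pics/side0.png

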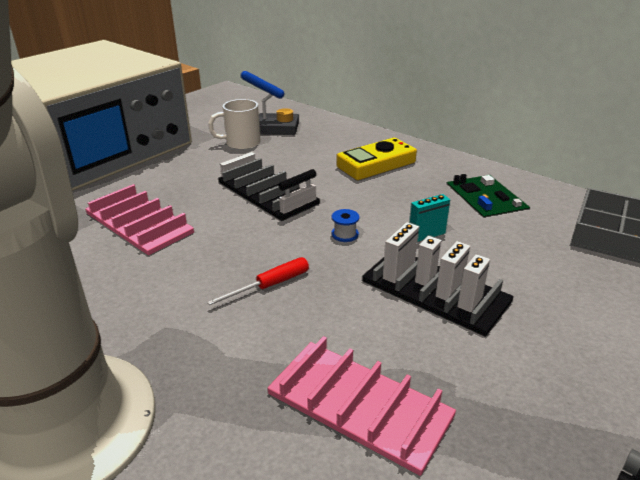

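```bash
cat > h.py <<'E'
import numpy as np, cv2
from scipy.spatial.transform import Rotation as R
from scipy.optimize import least_squares
class Cam:
    def __init__(s,c):
        s.f=240/np.tan(np.radians(c['vfov'])/2); s.c=np.array([c['cx'],c['cy']]); s.e=np.array(c['eye']); s.q=np.array(c['attitude']); s.M=R.from_quat(s.q).as_matrix()
    def proj(s,P):
        p=(np.atleast_2d(P)-s.e)@s.M; return p[:,:2]/p[:,2:]*s.f+s.c
    def plane(s,px,z):
        d=np.c_[(np.atleast_2d(px)-s.c)/s.f,np.ones(len(np.atleast_2d(px)))]@s.M.T
        return s.e+d*((z-s.e[2])/d[:,2])[:,None]
def tri(cams,pxs):
    A=np.zeros((3,3));b=np.zeros(3)
    for c,p in zip(cams,pxs):
        d=c.plane(p,0)[0]-c.e; d/=np.linalg.norm(d); Q=np.eye(3)-np.outer(d,d); A+=Q;b+=Q@c.e
    X=np.linalg.solve(A,b); return X,[np.round(c.proj(X)[0]-p,1) for c,p in zip(cams,pxs)]
E
python3 - <<'E'
from bench import manip, viewer
from h import *
np.set_printoptions(precision=4,suppress=True)
S,D,W=[Cam(viewer.get_calibration(n)) for n in ("scene","side","wrist")]
print("wrist fwd",W.M[:,2],"right",W.M[:,0])
print(S.plane([(157,349),(197,380),(300,311),(370,243),(405,265),(480,228)],0))
for n,a,b in [("m4top",(260,269),(403,233)),("m2top",(194,313),(476,264)),("spooltop",(342,267),(346,216)),("turqtop",(337,311),(430,202)),("handle",(393,223),(298,180))]:
    print(n,*tri([S,D],[a,b]))
print(manip.current_tcp_rot(), R.from_quat(manip.current_tcp_rot()).as_matrix())
E
```

```text
wrist fwd [-0.28   -0.099  -0.9549] right [ 0.3378 -0.9412 -0.0015]
[[ 0.4474 -0.3022  0.    ]
 [ 0.5336 -0.294   0.    ]
 [ 0.533  -0.0977  0.    ]
 [ 0.4924  0.1199  0.    ]
 [ 0.5762  0.1152  0.    ]
 [ 0.6062  0.311   0.    ]]
m4top [ 0.4898 -0.1415  0.0812] [array([-1. ,  1.5]), array([-1.1, -1.4])]
m2top [ 0.4935 -0.2615  0.076 ] [array([-0.3,  0.3]), array([-0.3, -0.3])]
spooltop [ 0.5324 -0.0028  0.0349] [array([-0.2,  0.3]), array([-0.2, -0.3])]
turqtop [ 0.6195 -0.1121  0.0661] [array([-1. ,  1.5]), array([-0.9, -1.2])]
handle [0.5384 0.1152 0.0657] [array([-1.,  2.]), array([-1. , -1.9])]
[ 0.9853  0.1711 -0.0001 -0.0009] [[ 0.9415  0.3371 -0.0006]
 [ 0.3371 -0.9415  0.0017]
 [ 0.     -0.0018 -1.    ]]
```

```bash
cat >> h.py <<'E'
def down(yaw,s=1):
    y=np.array([np.cos(yaw),np.sin(yaw),0])*s; z=np.array([0,0,-1.]); return R.from_matrix(np.c_[np.cross(y,z),y,z]).as_quat()
E
python3 - <<'E'
from bench import manip, viewer
from h import *
np.set_printoptions(precision=3,suppress=True)
for s in (1,-1):
  for p,yaw in [((.49,-.26,.055),0),((.49,-.14,.2),0),((.53,.16,.2),-.15),((.555,.28,.055),-.15)]:
    print(s,p,manip.solve_ik(p,down(yaw,s)))
E
```

```text
1 (0.49, -0.26, 0.055) [ 0.986  0.646 -0.708  1.906  0.576  0.803 -0.037]
1 (0.49, -0.14, 0.2) [ 1.002  0.394 -0.945  1.915  0.374  1.021 -0.107]
1 (0.53, 0.16, 0.2) [ 0.576  0.697 -1.299  1.807  0.72   1.216 -1.091]
1 (0.555, 0.28, 0.055) [ 0.1    0.815 -0.875  1.731  0.747  0.965 -1.223]
-1 (0.49, -0.26, 0.055) [-0.233  0.733  0.904  1.947 -0.773  0.853 -2.047]
-1 (0.49, -0.14, 0.2) [-0.629  0.416  1.067  1.963 -0.43   1.012 -2.503]
-1 (0.53, 0.16, 0.2) [ 0.576  0.697 -1.299  1.807  0.72   1.216  2.051]
-1 (0.555, 0.28, 0.055) [ 0.3    1.115 -1.309  1.725  1.14   1.269  1.694]
```

```bash
python3 - <<'E'
from bench import manip, viewer
from h import *
import pickle
cal={}
for n,p,yaw in [("t1",(.45,-.2,.26),0),("t2",(.53,-.2,.26),0),("c2",(.58,.215,.26),-.15),("c1",(.50,.215,.26),-.15)]:
    manip.move_pose(p,down(yaw)); manip.sleep(.3)
    cal[n]=viewer.get_calibration("wrist"); cv2.imwrite(f"pics/{n}.png",viewer.get_image("wrist")[:,:,::-1])
    print(manip.current_tool_pos(),manip.current_q(),manip.current_clock())
pickle.dump(cal,open("cal.pkl","wb"))
E
```

```text
[ 0.44990982 -0.20035595  0.25991476] [ 1.18445775  0.26191407 -0.94653354  1.88641296  0.23637736  1.11117313
  0.14714028] 2.175
[ 0.52934038 -0.20051773  0.26026895] [ 1.02311939  0.42482003 -0.91782613  1.71779851  0.36304743  1.17987897
  0.00607493] 2.9417
[0.58024613 0.21430497 0.26000869] [ 0.28020157  0.55738818 -0.96934159  1.58564551  0.47707213  1.25367874
 -0.92151515] 4.8333
[0.50057172 0.21498002 0.25984522] [ 0.36142002  0.42521642 -1.04242463  1.76653611  0.39481516  1.17948888
 -0.94782985] 5.6
```

View pics/t1.png

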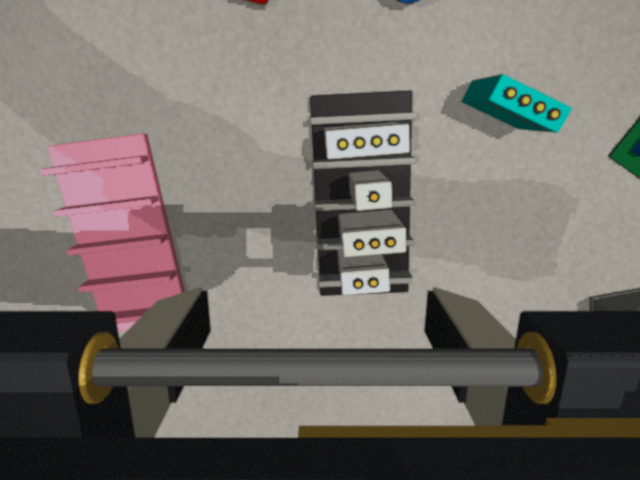

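View pics/t2.png

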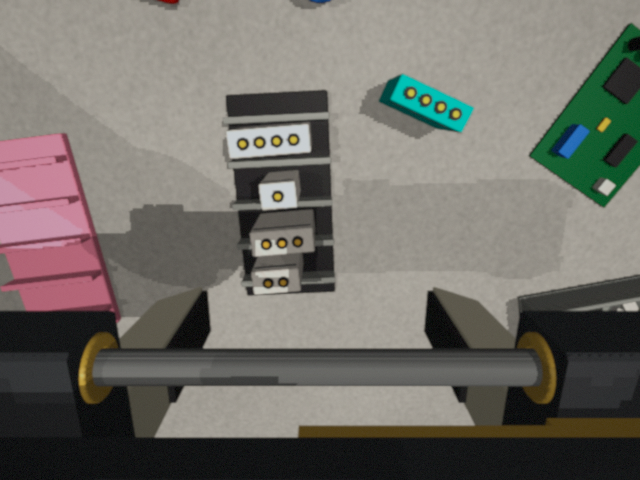

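View pics/c1.png

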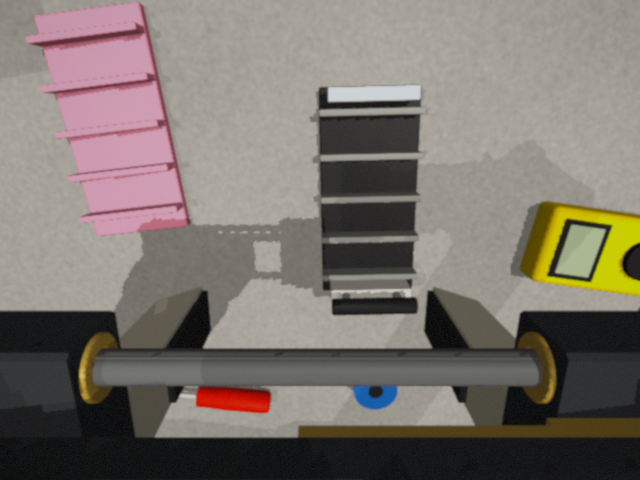

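View pics/c2.png

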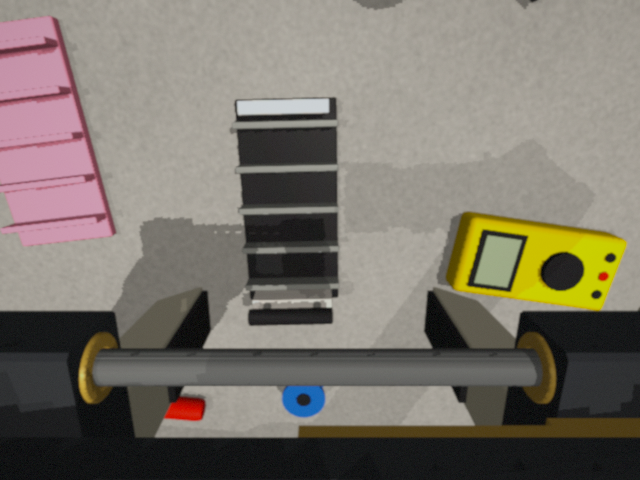

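```bash
python3 - <<'E'
from h import *
import pickle
np.set_printoptions(precision=4,suppress=True)
cal=pickle.load(open("cal.pkl","rb"))
bl={}
for n in ("t1","t2"):
    im=cv2.imread(f"pics/{n}.png"); hsv=cv2.cvtColor(im,cv2.COLOR_BGR2HSV)
    m=cv2.inRange(hsv,(15,110,90),(35,255,255)); m[300:]=0; m[:,:200]=0
    cs,_=cv2.findContours(m,cv2.RETR_EXTERNAL,cv2.CHAIN_APPROX_NONE)
    b=[]
    for c in cs:
        (x,y),(w,h),a=cv2.minAreaRect(c)
        if 5<w<20 and 5<h<20 and x<425: b.append(np.mean(cv2.boxPoints(((x,y),(w,h),a)),0))
    b=np.array(sorted(b,key=lambda p:(round(p[1]/12),p[0]))); print(n,len(b)); bl[n]=b[np.argsort(b[:,1])]
b1=[p for p in bl["t1"] if p[0]<425]; b2=[p for p in bl["t2"] if p[0]<320]
print(len(b1),len(b2))
c1,c2=Cam(cal["t1"]),Cam(cal["t2"])
for p in b1:
    best=min(b2,key=lambda q:(lambda t:np.abs(t[1]).max()+1e3*abs(t[0][2]-.085))(tri([c1,c2],[p,q])))
    X,e=tri([c1,c2],[p,best]); print(p,best,X,e[0],c1.plane(p,.085)[0,:2],c2.plane(best,.085)[0,:2])
a=cv2.imread("pics/c1.png")[75:325,305:435]; b=cv2.imread("pics/c2.png")[75:325,225:355]
cv2.imwrite("pics/cc.png",cv2.resize(np.hstack([a,b]),None,fx=2.4,fy=2.4,interpolation=cv2.INTER_CUBIC))
E
```

```text
t1 10
t2 8
10 7
[393.5 139.5] [293.  139.5] [ 0.5099 -0.1419  0.0844] [-0.   0.2] [ 0.5098 -0.1418] [ 0.51  -0.142]
[376.5 141. ] [275.75 140.75] [ 0.4964 -0.1429  0.0856] [-0.  0.] [ 0.4965 -0.1429] [ 0.4964 -0.143 ]
[359.5 142.5] [259.  142.5] [ 0.4831 -0.1442  0.0852] [-0.   0.2] [ 0.4831 -0.144 ] [ 0.4831 -0.1443]
[342.5 144. ] [242.  143.5] [ 0.4697 -0.1451  0.0855] [ 0.  -0.1] [ 0.4698 -0.1452] [ 0.4696 -0.1451]
[373.5 196.5] [277.5 196.5] [ 0.4962 -0.1878  0.0828] [-0.   0.2] [ 0.4959 -0.1872] [ 0.4965 -0.1875]
[390.5 242. ] [281.5 243. ] [ 0.503  -0.2118  0.1327] [0.  0.7] [ 0.5119 -0.2264] [ 0.4987 -0.2276]
[374.7 243.4] [281.5 243. ] [ 0.4987 -0.2278  0.0845] [-0. -0.] [ 0.4986 -0.2276] [ 0.4987 -0.2276]
[358.5 245. ] [265.75 244.25] [ 0.485  -0.2294  0.0833] [ 0.  -0.2] [ 0.4849 -0.2291] [ 0.4853 -0.2287]
[373. 283.] [281.5 243. ] [ 0.4966 -0.2265  0.1357] [  8.4 -19.9] [ 0.4986 -0.264 ] [ 0.4987 -0.2276]
[358. 284.] [281.5 243. ] [ 0.4913 -0.2383  0.1053] [ 10.6 -20.4] [ 0.4855 -0.265 ] [ 0.4987 -0.2276]
```

View pics/cc.png

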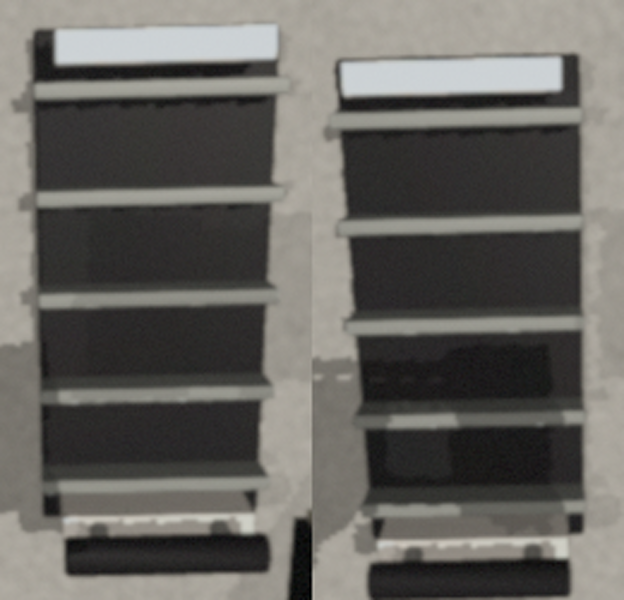

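```bash
python3 - <<'E'
from h import *
import pickle
np.set_printoptions(precision=4,suppress=True)
cal=pickle.load(open("cal.pkl","rb"))
C=[Cam(cal["c1"]),Cam(cal["c2"])]
a=np.array([(35,91),(289,85),(38,200),(285,191),(38,300),(277,294),(42,398),(271,390),(45,487),(267,482)],float)
b=np.array([(329,123),(582,115),(337,230),(582,222),(346,328),(584,322),(357,423),(584,416),(364,510),(584,505)],float)
P=[(a+.5)/2.4-.5+[305,75],(b-[312,0]+.5)/2.4-.5+[225,75]]
def mod(v):
    x,y,z,w,L=v; out=[]
    for yy in (.08,.04,0,-.04,-.08):
        for s in (-1,1): out.append([x+np.cos(w)*s*L-np.sin(w)*yy,y+np.sin(w)*s*L+np.cos(w)*yy,z])
    return np.array(out)
f=lambda v:np.r_[tuple((c.proj(mod(v))-p).ravel() for c,p in zip(C,P))]
r=least_squares(f,[.54,.22,.032,-.15,.048],loss='soft_l1'); print(r.x); print(f(r.x).reshape(2,10,2).round(1).tolist())
# test rack rough check, t1: rack far corners at z=.012 and m1 top edge directions
c=Cam(cal["t1"]); q=c.plane([(311,96),(411,91)],.012); print(q, np.arctan2(*(q[1]-q[0])[1::-1]))
q=c.plane([(356,181),(390,178),(356,210),(391,207)],.082); print(q)
# turquoise and m1 crop
im=cv2.imread("pics/t1.png")[85:300,300:420]; im2=cv2.imread("pics/t2.png")[85:300,220:340]
cv2.imwrite("pics/tt.png",cv2.resize(np.hstack([im,im2]),None,fx=2.75,fy=2.75,interpolation=cv2.INTER_CUBIC))
E
```

```text
[ 0.5514  0.2072  0.03   -0.1241  0.0475]
[[[-0.2, 0.3], [-0.4, -0.1], [-0.4, -0.1], [-1.0, 0.9], [0.6, 0.5], [0.3, 0.5], [-0.1, -0.4], [0.8, 0.5], [-0.5, 0.1], [0.6, -0.1]], [[0.4, -0.5], [-0.5, -0.1], [0.8, -0.8], [-0.0, -0.2], [0.6, -0.1], [-0.3, -0.1], [-0.7, -0.4], [0.1, 0.0], [-0.5, 0.3], [0.6, 0.1]]]
[[ 0.4441 -0.1069  0.012 ]
 [ 0.5369 -0.1026  0.012 ]] 0.04684903782497503
[[ 0.4815 -0.175   0.082 ]
 [ 0.5092 -0.1725  0.082 ]
 [ 0.4822 -0.1993  0.082 ]
 [ 0.5113 -0.1967  0.082 ]]
```

View pics/tt.png

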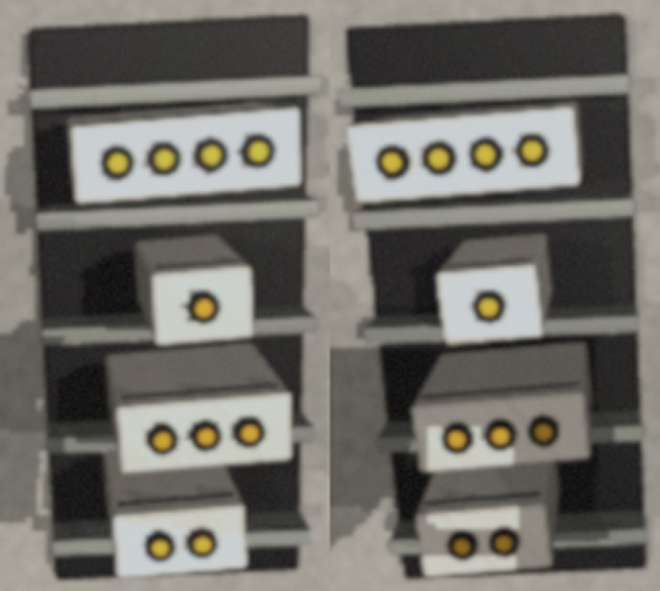

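```bash
cat >> h.py <<'E'
MOD={4:(.4898,-.1435,.08,.066),1:(.4962,-.1875,.055,.030),3:(.4986,-.2277,.10,.054),2:(.4920,-.2645,.076,.042)}
RACK=(.5514,.2072,-.1241); SLOT={4:-.06,3:-.02,2:.02,1:.06}
ZG=.042; ZT=.150
def slot(m):
    x,y,w=RACK; s=SLOT[m]; return np.array([x-np.sin(w)*s,y+np.cos(w)*s]),w
def to(manip,xy,z,q,vel):
    p=np.array([*xy,z]); manip.servo_line(p,q,vel); return p
def fine(manip,xy,z,q,vel):
    p=np.array([*xy,z]); manip.servo_line(p,q,vel); manip.sleep(.2)
    e=np.array(manip.current_tool_pos())-p; manip.servo_line(p-e,q,.05); manip.sleep(.15)
    return p-e
def pick(manip,eff,m):
    x,y,w,L=MOD[m]; q=down(w); eff.open_jaws()
    manip.move_pose((x,y,ZT),q); c=fine(manip,(x,y),ZT,q,.1)
    manip.servo_line((c[0],c[1],ZG+.02),q,.15); manip.servo_line((c[0],c[1],ZG),q,.06); manip.sleep(.1)
    p=np.array(manip.current_tool_pos()); print(m,"at",p.round(4),"F",np.round(manip.current_force(),1))
    eff.close(f_grip=25); manip.sleep(.2); print("gap",manip.current_finger_gap(),"pad",manip.current_gripper_force())
    manip.servo_line((c[0],c[1],ZT),q,.12); manip.sleep(.1); print("lift gap",manip.current_finger_gap(),"F",np.round(manip.current_force(),1),manip.current_clock())
    return p[2]
def place(manip,eff,m,zg):
    xy,w=slot(m); q=down(w)
    manip.servo_line((*xy,ZT),q,.2); c=fine(manip,xy,ZT,q,.1)
    f0=np.array(manip.current_force())
    manip.servo_line((c[0],c[1],zg+.012),q,.12)
    for dz in (.006,.003,.0015,.0005,-.0005,-.0015):
        manip.servo_line((c[0],c[1],zg+dz+.0003),q,.03); manip.sleep(.1)
        df=np.array(manip.current_force())-f0
        if df[2]>3: break
    print("put",np.round(manip.current_tool_pos(),4),"want",xy.round(4),"dz",dz,"dF",df.round(1))
    eff.open_jaws(); manip.sleep(.2)
    manip.servo_line((c[0],c[1],ZT),q,.15); print("t",manip.current_clock())
E
python3 - <<'E'
from bench import manip, effector, viewer
from h import *
try:
    z=pick(manip,effector,4)
    if abs(manip.current_finger_gap()-.066)<.004: place(manip,effector,4,z)
except manip.PlanningError as e: print("PE",e,manip.current_tool_pos())
for n in("wrist","scene"): cv2.imwrite(f"pics/p4{n}.png",viewer.get_image(n)[:,:,::-1])
E
```

```text
4 at [ 0.4898 -0.1436  0.0421] F [-0.1 -0.6  0.2]
gap 0.0659638217220391 pad 25.00014156103134
lift gap 0.06589486815534248 F [ 0.6  0.4 -1.9] 11.2667
put [0.5442 0.148  0.0421] want [0.544  0.1477] dz -0.0015 dF [-1.5 -2.2 11.3]
t 18.6083
```

View pics/p4scene.png

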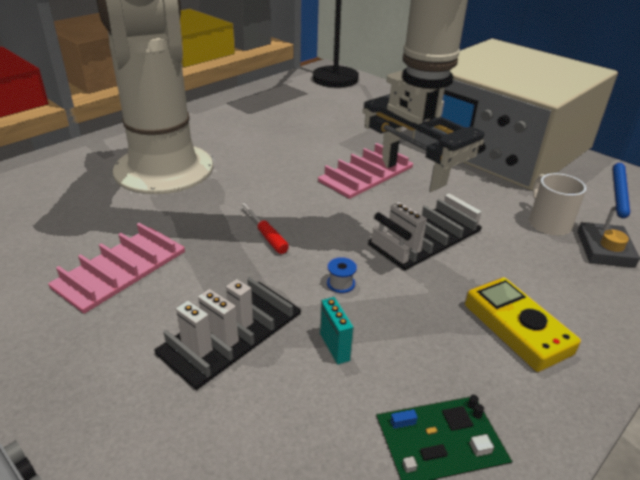

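Module 4 stands upright in the slot beside the handle, around pixel (408,225), and the spool at (342,273) hasn't moved. Next are modules 3, 2 and 1.

```bash
python3 - <<'E'
from bench import manip, effector, viewer
from h import *
import pickle
try:
    for m in (3,2,1):
        z=pick(manip,effector,m)
        if abs(manip.current_finger_gap()-MOD[m][3])>.004: print("BAD"); break
        place(manip,effector,m,z)
    else:
        cal={}
        for n,p in [("d1",(.58,.20,.26)),("d2",(.50,.20,.26))]:
            manip.move_pose(p,down(-.124)); manip.sleep(.3)
            cal[n]=viewer.get_calibration("wrist"); cv2.imwrite(f"pics/{n}.png",viewer.get_image("wrist")[:,:,::-1])
        pickle.dump(cal,open("cal2.pkl","wb"))
except manip.PlanningError as e: print("PE",e,manip.current_tool_pos())
cv2.imwrite(f"pics/dscene.png",viewer.get_image("scene")[:,:,::-1]); print(manip.current_clock())
E
```

```text
3 at [ 0.4986 -0.228   0.0421] F [-0.2 -0.1  1.3]
gap 0.05423955738842201 pad 24.953424632549286
lift gap 0.05374738097666767 F [ 0.6 -1.  -1.9] 24.5333
put [0.5491 0.1876 0.042 ] want [0.5489 0.1874] dz -0.0015 dF [-2.9 -2.9  9.6]
t 32.6333
2 at [ 0.4921 -0.2647  0.0421] F [1.2 0.6 0. ]
gap 0.042059860287825816 pad 24.97207760810852
lift gap 0.04149514071684099 F [ 1.2 -1.  -1.2] 38.8667
put [0.5541 0.2273 0.042 ] want [0.5539 0.227 ] dz -0.0015 dF [-1.9 -1.3  9.2]
t 47.5
1 at [ 0.4963 -0.1877  0.0421] F [ 0.6 -0.7  0.4]
gap 0.029844182395111423 pad 24.92600530385971
lift gap 0.030220423226171352 F [-0.6  0.3 -1.9] 53.7583
put [0.5591 0.267  0.042 ] want [0.5588 0.2667] dz -0.0015 dF [-1.2 -2.3  7.4]
t 62.3583
64.1083
```

View pics/d1.png

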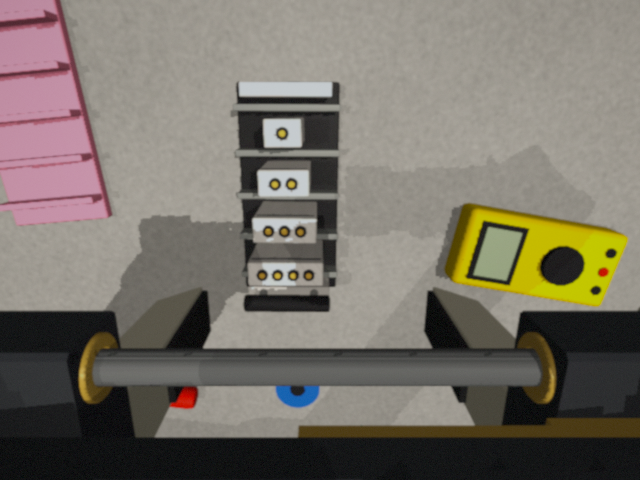

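View pics/dscene.png

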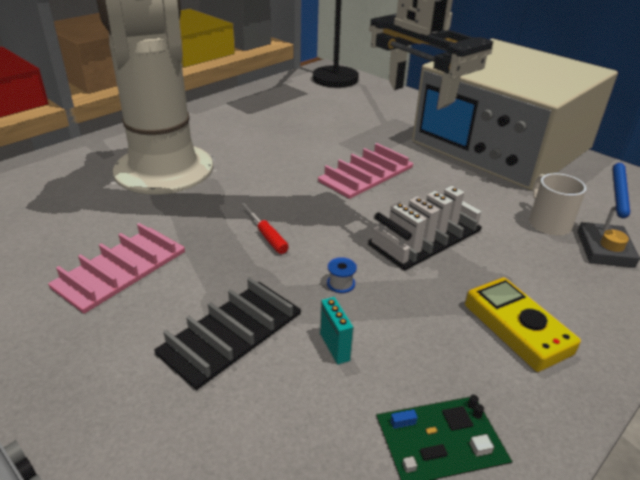

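```bash
python3 - <<'E'
from h import *
import pickle
np.set_printoptions(precision=4,suppress=True)
cal=pickle.load(open("cal2.pkl","rb"))
for n in ("d1","d2"):
    im=cv2.imread(f"pics/{n}.png"); hsv=cv2.cvtColor(im,cv2.COLOR_BGR2HSV)
    m=cv2.inRange(hsv,(12,100,60),(35,255,255)); m[310:]=0
    cs,_=cv2.findContours(m,cv2.RETR_EXTERNAL,cv2.CHAIN_APPROX_NONE); c=Cam(cal[n])
    for k in cs:
        p,(w,h),a=cv2.minAreaRect(k)
        if 4<w<20 and 4<h<20:
            X=c.plane(p,.085)[0,:2]-RACK[:2]; w_=RACK[2]; l=[X[0]*np.cos(w_)+X[1]*np.sin(w_),-X[0]*np.sin(w_)+X[1]*np.cos(w_)]
            if abs(l[0])<.06 and abs(l[1])<.1: print(n,np.round(p,1),"local mm",np.round(np.array(l)*1e3,1))
E
```

```text
d1 [308.2 275.8] local mm [ 20.4 -59.5]
d1 [292.5 275.5] local mm [  6.7 -59.3]
d1 [277.5 275.5] local mm [ -6.3 -59.4]
d1 [261.7 275.4] local mm [-20.  -59.3]
d1 [299.5 231.5] local mm [ 13.2 -19.6]
d1 [283.5 231.5] local mm [ -0.2 -19.6]
d1 [267.5 231.5] local mm [-13.7 -19.6]
d1 [291. 184.] local mm [ 6.7 20.5]
d1 [274.5 184. ] local mm [-6.6 20.4]
d1 [281.5 133. ] local mm [-0.  60.5]
d2 [397.5 264. ] local mm [ 19.8 -59.1]
d2 [382.3 264.3] local mm [  6.7 -59.3]
d2 [366.5 264. ] local mm [ -6.9 -59.1]
d2 [351. 264.] local mm [-20.3 -59.1]
d2 [392.5 219.5] local mm [ 13.3 -19.5]
d2 [376.5 219.5] local mm [  0.  -19.5]
d2 [360.  219.5] local mm [-13.8 -19.5]
d2 [386.8 171.3] local mm [ 6.5 20.5]
d2 [370.  171.5] local mm [-6.9 20.3]
d2 [381.  119.5] local mm [ 0.1 60.5]
```

The wrist picture shows all four modules upright in the right order, with jack rows at (285,275), (284,231), (283,184) and (282,133). The jacks measure within 1 mm of the slot centres. In the scene picture the spool is still at (342,273), so I'm handing in.

```bash
python3 -c "
from bench import manip
print(manip.hand_in())"
```

```text
the job is handed in; nothing more can be done
None
```

The job is handed in: all four modules stand upright in the carrying rack, longest next to the handle down to the shortest at the far end, within about 1 mm of their slot centres, and the spool was left untouched (64 s on the robot's clock at the last reading before hand-in).

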